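Grade handle butts by the firmness of their rubber caps

TASK

The rubber caps of the three look-alike handles in the turquoise rack differ in firmness. Starting at the rack's red end and going along the row, gently press each cap straight down about 5 mm (never past 8 mm), hold it there a moment and feel how hard it pushes back. Then stand the handle with the firmest cap fully home in the hole of the green block, put the one with the softest cap in the red tray, leave the middling one standing in its nest, and leave everything else alone.

Things in the scene. Friction and masses are not known exactly. Their poses are not given: they have to be found in the camera images.
- wood_k (a point): point on the axis of a loose upright handle, 36 mm above its foot (hold it here). 79 mm tall, about 140 g: brass foot diameter 33, wood diameter 34 up to 60 mm, thin black rubber neck to 69 mm, black rubber cap (diameter 30) on top. z = up along the handle. Handles k, p, t look alike, their names tell nothing of firmness; each may stand in any nest
- cap_k: rubber cap of handle k; origin at the centre of its flat top, 43 mm above wood_k when free. Pushed down it slides along the handle like a linear spring (no preload), springs back, bottoms out at 9 mm. Pushed in 5 mm the softest resists with 3 to 5 N, the middling with 7 to 9 N, the firmest with 12 to 16 N
- wood_p (a point): point on the axis of a loose upright handle, 36 mm above its foot (hold it here). 79 mm tall, about 140 g: brass foot diameter 33, wood diameter 34 up to 60 mm, thin black rubber neck to 69 mm, black rubber cap (diameter 30) on top. z = up along the handle. Handles k, p, t look alike, their names tell nothing of firmness; each may stand in any nest
- cap_p: rubber cap of handle p; origin at the centre of its flat top, 43 mm above wood_p when free. Pushed down it slides along the handle like a linear spring (no preload), springs back, bottoms out at 9 mm. Pushed in 5 mm the softest resists with 3 to 5 N, the middling with 7 to 9 N, the firmest with 12 to 16 N
- wood_t (a point): point on the axis of a loose upright handle, 36 mm above its foot (hold it here). 79 mm tall, about 140 g: brass foot diameter 33, wood diameter 34 up to 60 mm, thin black rubber neck to 69 mm, black rubber cap (diameter 30) on top. z = up along the handle. Handles k, p, t look alike, their names tell nothing of firmness; each may stand in any nest
- cap_t: rubber cap of handle t; origin at the centre of its flat top, 43 mm above wood_t when free. Pushed down it slides along the handle like a linear spring (no preload), springs back, bottoms out at 9 mm. Pushed in 5 mm the softest resists with 3 to 5 N, the middling with 7 to 9 N, the firmest with 12 to 16 N
- nest_1 (a point): centre of the floor of nest 1 (at the red end) of the rack: fixed turquoise block 75 x 285 x 25 mm with three round nests in a row (diameter 38 mm, 12 mm deep, floor 13 mm above the table), 95 mm apart; nest 1 is next to the red-painted end. Local +y points along the row to the red end
- nest_2 (a point): centre of the floor of nest 2 (the middle one) of the rack: fixed turquoise block 75 x 285 x 25 mm with three round nests in a row (diameter 38 mm, 12 mm deep, floor 13 mm above the table), 95 mm apart; nest 1 is next to the red-painted end. Local +y points along the row to the red end
- nest_3 (a point): centre of the floor of nest 3 (farthest from the red end) of the rack: fixed turquoise block 75 x 285 x 25 mm with three round nests in a row (diameter 38 mm, 12 mm deep, floor 13 mm above the table), 95 mm apart; nest 1 is next to the red-painted end. Local +y points along the row to the red end
- ready_hole (a point): centre of the floor of the one round hole (diameter 38 mm, 12 mm deep, floor 13 mm above the table) in the green block, 85 x 85 x 25 mm, fixed
- tray_floor (a point): centre of the inner floor (4 mm above the table) of the red open tray, 140 x 140 mm outside, walls 4 mm thick and 28 mm high, fixed. Local x and y run along its sides
- whetstone: grey whetstone 50 x 100 x 25 mm; a bystander to leave alone; origin at its underside (for the lying tools, on their long axis)
- rivet_jar: amber glass jar, diameter 60, 75 mm tall; a bystander to leave alone; origin at its underside (for the lying tools, on their long axis)
- pin_cup: aluminium cup, diameter 80, 60 mm tall; a bystander to leave alone; origin at its underside (for the lying tools, on their long axis)
- screwdriver: screwdriver lying on the table; a bystander to leave alone; origin at its underside (for the lying tools, on their long axis)
- handle_blank: bare wooden handle blank 30 x 120 x 20 mm; a bystander to leave alone; origin at its underside (for the lying tools, on their long axis)
- mallet: small hammer lying on the table; a bystander to leave alone; origin at its underside (for the lying tools, on their long axis)
- polish_tin: flat yellow tin, diameter 70, 30 mm high; a bystander to leave alone; origin at its underside (for the lying tools, on their long axis)
There are look-alikes about, which are no part of the job. Leave any orange or pink look-alike of the part that bears wood_t alone.

How it is judged (in metres and radians):
On the way, in this order (a step that is already met when the one before it is completed fails the run):
1. the cap of the handle in nest 1 (red end) is held pressed in 3.5 to 7 mm for 0.2 s while the handle stands in the nest (((horizontal distance between wood_k and nest_1 below 0.012 m and angle between wood_k's own z axis and vertical below 0.2 rad and z of cap_k in the frame of wood_k between 0.036 and 0.0395 m) or (horizontal distance between wood_p and nest_1 below 0.012 m and angle between wood_p's own z axis and vertical below 0.2 rad and z of cap_p in the frame of wood_p between 0.036 and 0.0395 m) or (horizontal distance between wood_t and nest_1 below 0.012 m and angle between wood_t's own z axis and vertical below 0.2 rad and z of cap_t in the frame of wood_t between 0.036 and 0.0395 m))), for 0.2 s.
2. the cap of the handle in nest 2 (middle) is held pressed in 3.5 to 7 mm for 0.2 s while the handle stands in the nest (((horizontal distance between wood_k and nest_2 below 0.012 m and angle between wood_k's own z axis and vertical below 0.2 rad and z of cap_k in the frame of wood_k between 0.036 and 0.0395 m) or (horizontal distance between wood_p and nest_2 below 0.012 m and angle between wood_p's own z axis and vertical below 0.2 rad and z of cap_p in the frame of wood_p between 0.036 and 0.0395 m) or (horizontal distance between wood_t and nest_2 below 0.012 m and angle between wood_t's own z axis and vertical below 0.2 rad and z of cap_t in the frame of wood_t between 0.036 and 0.0395 m))), for 0.2 s.
3. the cap of the handle in nest 3 (far end) is held pressed in 3.5 to 7 mm for 0.2 s while the handle stands in the nest (((horizontal distance between wood_k and nest_3 below 0.012 m and angle between wood_k's own z axis and vertical below 0.2 rad and z of cap_k in the frame of wood_k between 0.036 and 0.0395 m) or (horizontal distance between wood_p and nest_3 below 0.012 m and angle between wood_p's own z axis and vertical below 0.2 rad and z of cap_p in the frame of wood_p between 0.036 and 0.0395 m) or (horizontal distance between wood_t and nest_3 below 0.012 m and angle between wood_t's own z axis and vertical below 0.2 rad and z of cap_t in the frame of wood_t between 0.036 and 0.0395 m))), for 0.2 s.
At the end, for the whole second after the job is handed in: Firmest handle upright (0.12 rad) on the green hole's floor within 3 mm, within 8 mm of its centre; softest in the red tray, standing or lying, its centre over the floor; middling one upright, within 10 mm of its start (the judge tells caps apart by how they settle under their own weight) (((horizontal distance between wood_k and ready_hole below 0.008 m and z of wood_k in the frame of ready_hole below 0.039 m and angle between wood_k's own z axis and vertical below 0.12 rad and z of cap_k in the frame of wood_k above 0.04286 m) or (horizontal distance between wood_p and ready_hole below 0.008 m and z of wood_p in the frame of ready_hole below 0.039 m and angle between wood_p's own z axis and vertical below 0.12 rad and z of cap_p in the frame of wood_p above 0.04286 m) or (horizontal distance between wood_t and ready_hole below 0.008 m and z of wood_t in the frame of ready_hole below 0.039 m and angle between wood_t's own z axis and vertical below 0.12 rad and z of cap_t in the frame of wood_t above 0.04286 m)) and ((x of wood_k in the frame of tray_floor between -0.066 and 0.066 m and y of wood_k in the frame of tray_floor between -0.066 and 0.066 m and z of wood_k in the frame of tray_floor below 0.04 m) or (x of wood_p in the frame of tray_floor between -0.066 and 0.066 m and y of wood_p in the frame of tray_floor between -0.066 and 0.066 m and z of wood_p in the frame of tray_floor below 0.04 m) or (x of wood_t in the frame of tray_floor between -0.066 and 0.066 m and y of wood_t in the frame of tray_floor between -0.066 and 0.066 m and z of wood_t in the frame of tray_floor below 0.04 m)) and ((distance of wood_k from where it was at the start of the episode below 0.01 m and angle between wood_k's own z axis and vertical below 0.12 rad and z of cap_k in the frame of wood_k between 0.04273 and 0.04286 m) or (distance of wood_p from where it was at the start of the episode below 0.01 m and angle between wood_p's own z axis and vertical below 0.12 rad and z of cap_p in the frame of wood_p between 0.04273 and 0.04286 m) or (distance of wood_t from where it was at the start of the episode below 0.01 m and angle between wood_t's own z axis and vertical below 0.12 rad and z of cap_t in the frame of wood_t between 0.04273 and 0.04286 m))); the robot touches nothing.
It fails at once if a cap is pressed in more than 8 mm (z of cap_k in the frame of wood_k below 0.035 m or z of cap_p in the frame of wood_p below 0.035 m or z of cap_t in the frame of wood_t below 0.035 m).
It fails at once if a cap is pressed or struck by the fingers with more than 30 N (contact force between the fingers and cap_k above 30 N or contact force between the fingers and cap_p above 30 N or contact force between the fingers and cap_t above 30 N).
It fails at once if a bystander is moved more than 20 mm (distance of any of whetstone, rivet_jar, pin_cup, screwdriver, handle_blank, mallet, polish_tin from where it was at the start of the episode above 0.02 m).
It also fails if it takes over 72 s, if anything falls off the work surface, if the arm or the gripper's body presses on something with over 40 N, if the wrist force passes 120 N, or if a joint passes its speed limit or range.

ROBOT

A 6-joint arm with a two-finger parallel gripper is mounted at the origin on the work surface. World frame = base frame: x ahead of the robot, y to its left, z up, the work surface at z = 0. Lengths are in mm, angles in rad, forces in N, time in s.
With the tool pointing down it reaches from about 350 to 850 mm from the base axis. Payload 8.1 kg.
Tool frame: the origin (TCP) lies at the very end of the fingers, on their centre line; the grasp point (between the pads) lies 19 mm behind it; z points along the fingers, y is the line along which they close (so a half turn about z gives the same grasp; the last joint's range is limited). The gripper opens to 85 mm and grips with 20 to 120 N. Pads are 22 mm wide; open, the fingers measure 114 mm over their backs; the gripper's body (76 mm by 85 mm) begins 54 mm behind the grasp point. The pads swing forward as they close: fully open they stand 13 mm farther back than shut.
Start: joints at [1.032, 0.13, 1.488, -0, 1.523, -0.085], TCP at [263.011, 539.287, 231.292] pointing down, gripper open.
Joint ranges: [-2.96, 2.96], [-0.89, 2.26], [0.02, 2.5], [-1.34, 4.48], [0, 2.73], [-2.66, 2.66]. Speed limits (rad/s): [2.39, 2.39, 2.79, 3.14, 3.14, 3.14].

INTERFACE

Orientations are given as a unit quaternion [x, y, z, w].
In Python, from rig import ctrl gives the robot as it stands. The module is installed in compiled form; this text tells all that it offers.
- The arm moves only by the tool carry_out, never from a script. Its argument "plan" is a list of rows, each an object of numbers: "dx", "dy", "dz": the shift along the tool's x, y, z in mm; "rx", "ry", "rz": the turn, a rotation vector about the tool's x, y, z in degrees; "jaw": the gripper's target within -1 to 1 (shut at 1, half-way at 0, fully open at -1). In form: [{"dx": .., "dy": .., "dz": .., "rx": .., "ry": .., "rz": .., "jaw": ..}, ...]. A call has 1 to 12 rows; each row shifts and turns the commanded pose from where the row before left it, along the tool's axes as they then stand; what a row does not reach is not made up. A row lasts 1/12 s, in which the tool goes at most 41.7 mm and 7.16 degrees, less where a joint would pass 70% of its speed; a pose out of reach is approached as far as the arm can. A call is refused whole if a number of a shift passes 41.7 or a number of a turn 7.16, either way. A call with a gripper value outside its range is refused whole. The fingers move at their own pace and stop on an object; "squeeze" is the grip in N (left out, the last holds). Time passes only in rows, so rows that do not move let the fingers close. It gives the time, the measured TCP pose, the force, the opening and the grip force at its end, in the units of the state.
- ctrl.state(): the state, without advancing time (a new reading comes with each control period).
- ctrl.grab_frame(name): name is "scene" or "top" or "wrist"; returns a dict with "img" (420x560x3 uint8, blue, green, red), "K" (3x3 intrinsics, pixels), "rvec" (rotation vector, rad) and "tvec" (3), from world to camera coordinates, as OpenCV has them. Camera axes: x right, y down, z forward; pixel columns grow to the right and rows downward; lengths in mm; the calibration is good to about 2 mm. A picture is of the moment at which its call begins. There is no depth.
- ctrl.close_job(): hands the job in; it is judged then, once.
The state is a dict: "clock": time; "qpos": joint angles; "joint_vel": joint speeds; "joint_torque": joint torques, N m; "eef_pos": TCP position; "ee_rot": TCP orientation; "contact_force": force on the tool from outside, world axes, zero at the start; "torque": the same for the moment, N m; "grip_width": opening from 0.0 (shut) to 1.0 (fully open); "grip_force": force on a finger pad.
Only numpy, scipy, OpenCV 4.12 (cv2) and the standard library are available. Lean on these libraries where they do the work, as an engineer would, in place of code of your own. Each camera call takes 0.05 s, during which the arm holds its last target. There are 200 camera calls.

## Working session

There is one attempt and no reset: what is moved stays moved. The work goes in short steps, Python scripts to look and compute and a tool call to move; the robot and the scene stay as the last step left them, time stands still between calls to the robot, and variables do not carry over. Pictures are saved under pics/ and viewed, at most 13 in all, crops included, and the job is handed in when it is done.

Besides the shell and the picture viewer there is one more tool, called after "Call:" by a JSON object that holds its "method" and its "body". carry_out: Moves the arm, as the interface text tells. Its arguments: {"type":"object","properties":{"plan":{"type":"array","items":{"type":"object","properties":{"dx":{"type":"number"},"dy":{"type":"number"},"dz":{"type":"number"},"rx":{"type":"number"},"ry":{"type":"number"},"rz":{"type":"number"},"jaw":{"type":"number"}}}},"squeeze":{"type":"number"}},"required":["plan"]}

```bash
mkdir -p pics; cat > h.py <<'E'
import numpy as np, cv2, json
from rig import ctrl
def grab(n,f=None):
    d=ctrl.grab_frame(n)
    if f: cv2.imwrite('pics/'+f,d['img'])
    return d
def ray(d,u,v,z):
    R=cv2.Rodrigues(np.array(d['rvec'],float))[0];t=np.array(d['tvec'],float).ravel()
    K=np.array(d['K'],float)
    c=-R.T@t; r=R.T@np.linalg.inv(K)@np.array([u,v,1.])
    return c+r*(z-c[2])/r[2]
def proj(d,p):
    return cv2.projectPoints(np.array(p,float).reshape(-1,3),np.array(d['rvec'],float),np.array(d['tvec'],float),np.array(d['K'],float),None)[0].reshape(-1,2)
E
python3 - <<'E'
from h import *
for n in('top','scene'):
    d=grab(n,n+'.png'); 
    R=cv2.Rodrigues(np.array(d['rvec'],float))[0];print(n,-R.T@np.array(d['tvec']).ravel())
print(ctrl.state())
E
```

```text
top [ 4.93012687e+02 -9.72120481e-01  1.27628815e+03]
scene [1411.15177317 -472.15937843  814.2331769 ]
{'clock': 0.1, 'qpos': array([ 1.03158353e+00,  1.31100785e-01,  1.48922230e+00, -1.21507375e-05,
        1.52300086e+00, -8.53865017e-02]), 'joint_vel': array([ 1.20325692e-04, -3.11748925e-03, -4.02820537e-03,  4.90249990e-04,
       -5.13610710e-04, -2.64428610e-05]), 'joint_torque': array([ 2.08563491e-03, -5.70944810e+01, -5.01946306e+01,  1.68260090e-05,
        7.76796544e-03,  2.60885116e-05]), 'eef_pos': array([262.75385284, 538.8302108 , 230.31177899]), 'ee_rot': array([ 2.24970507e-01,  9.74365189e-01, -8.25640054e-04, -2.60193655e-04]), 'contact_force': array([ 0.62033917, -0.8121263 , -0.43640477]), 'torque': array([-0.03905251,  0.03862126,  0.00164692]), 'grip_force': 0.0, 'grip_width': 0.9997393705308995}
```

View pics/top.png

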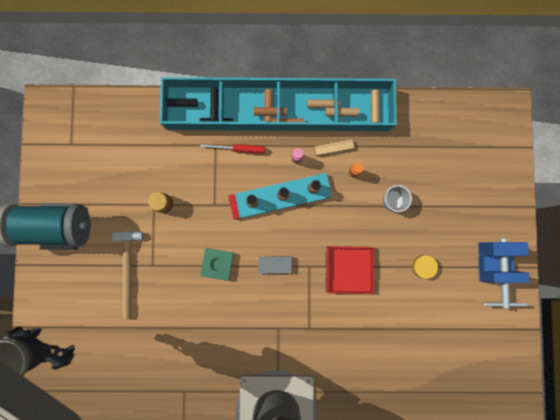

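View pics/scene.png

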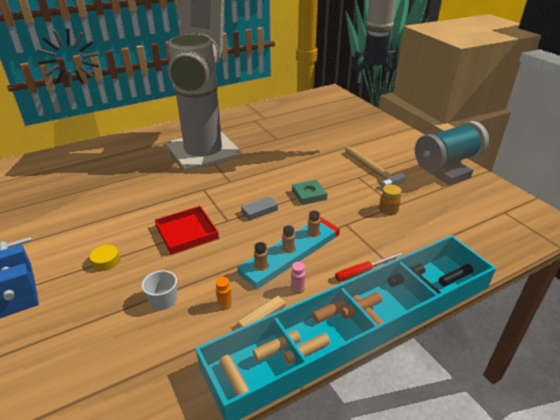

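Top view: rack with its red end at (235,205), caps at about (252,201), (284,194) and (316,186). The green block is at (217,264), the tray at (351,270), and the look-alikes at (298,155) and (357,170).

```bash
python3 - <<'E'
from h import *
d=grab('top'); im=d['img']; hsv=cv2.cvtColor(im,cv2.COLOR_BGR2HSV)
def blob(m,roi,z,name,rect=False):
    x0,y0,x1,y1=roi; k=np.zeros(m.shape,np.uint8); k[y0:y1,x0:x1]=m[y0:y1,x0:x1]
    ys,xs=np.nonzero(k); pts=np.c_[xs,ys].astype(np.float32)
    W=np.array([ray(d,*p,z)[:2] for p in pts],np.float32)
    r=cv2.minAreaRect(W); print(name,len(xs),'mean',W.mean(0).round(1),'rect',np.round(r[0],1),np.round(r[1],1),round(r[2],1))
H,S,V=cv2.split(hsv)
for c in((252,201),(284,194),(316,186)): blob((V<60)&(S<150),(c[0]-11,c[1]-11,c[0]+12,c[1]+12),92,'cap')
blob((((H>80)&(H<100)&(S>120)))|((H<6)|(H>174))&(S>170),(225,170,335,222),25,'rack')
blob((H>50)&(H<88)&(S>80),(195,240,240,285),25,'green')
blob(((H<6)|(H>174))&(S>150),(315,240,385,300),28,'tray')
cv2.imwrite('pics/crop.png',cv2.resize(im[165:300,190:390],None,fx=4,fy=4,interpolation=cv2.INTER_CUBIC))
E
```

```text
cap 52 mean [623.3  72.8] rect [623.3  72.8] [20.2 20.1] 0.5
cap 55 mean [644.7 -19.3] rect [644.  -18.9] [24.4 20.4] 45.1
cap 54 mean [ 666.3 -111.3] rect [ 666.9 -111.6] [22.4 20.5] 44.9
rack 1915 mean [641.4  -8.4] rect [641.9  -8. ] [ 73.2 303.4] 13.3
green 729 mean [436.  179.3] rect [435.8 179.3] [81.7 79.7] 80.9
tray 2204 mean [ 420.6 -219.5] rect [ 421.4 -218.2] [140.7 139.2] 89.4
```

View pics/crop.png

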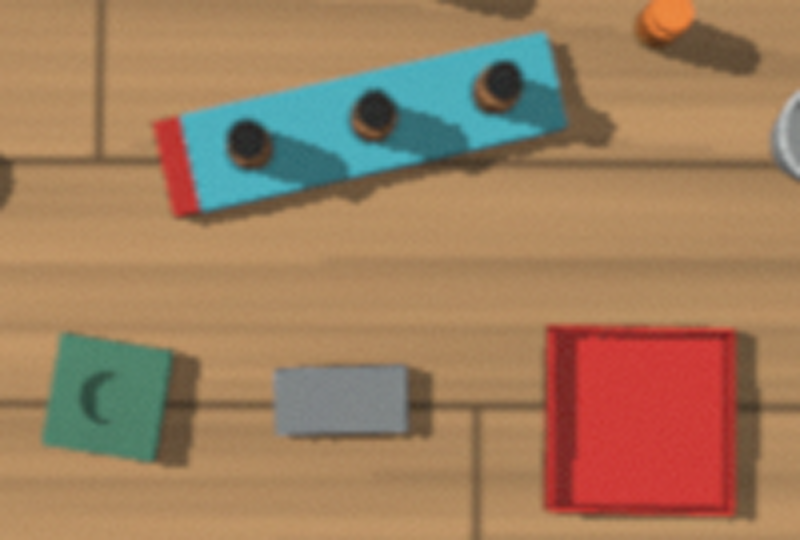

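Call:
{"method": "carry_out", "body": {"plan": [{"dx": -33,"dy": -16.3,"jaw": 1},{"dx": -33,"dy": -16.3,"jaw": 1},{"dx": -33,"dy": -16.3,"jaw": 1},{"dx": -33,"dy": -16.3,"jaw": 1},{"dx": -33,"dy": -16.3,"jaw": 1},{"dx": -33,"dy": -16.3,"jaw": 1},{"dx": -33,"dy": -16.3,"jaw": 1},{"dx": -33,"dy": -16.3,"jaw": 1},{"dx": -33,"dy": -16.3,"jaw": 1},{"dx": -33,"dy": -16.3,"jaw": 1},{"dx": -33,"dy": -16.3,"jaw": 1},{"dx": -33,"dy": -16.3,"jaw": 1}]}}

```text
invalid input
```

Call:
{"method": "carry_out", "body": {"plan": [{"dx": -33,"dy": -16.3,"dz": 0,"rx": 0,"ry": 0,"rz": 0,"jaw": 1},{"dx": -33,"dy": -16.3,"dz": 0,"rx": 0,"ry": 0,"rz": 0,"jaw": 1},{"dx": -33,"dy": -16.3,"dz": 0,"rx": 0,"ry": 0,"rz": 0,"jaw": 1},{"dx": -33,"dy": -16.3,"dz": 0,"rx": 0,"ry": 0,"rz": 0,"jaw": 1},{"dx": -33,"dy": -16.3,"dz": 0,"rx": 0,"ry": 0,"rz": 0,"jaw": 1},{"dx": -33,"dy": -16.3,"dz": 0,"rx": 0,"ry": 0,"rz": 0,"jaw": 1},{"dx": -33,"dy": -16.3,"dz": 0,"rx": 0,"ry": 0,"rz": 0,"jaw": 1},{"dx": -33,"dy": -16.3,"dz": 0,"rx": 0,"ry": 0,"rz": 0,"jaw": 1},{"dx": -33,"dy": -16.3,"dz": 0,"rx": 0,"ry": 0,"rz": 0,"jaw": 1},{"dx": -33,"dy": -16.3,"dz": 0,"rx": 0,"ry": 0,"rz": 0,"jaw": 1},{"dx": -33,"dy": -16.3,"dz": 0,"rx": 0,"ry": 0,"rz": 0,"jaw": 1},{"dx": -33,"dy": -16.3,"dz": 0,"rx": 0,"ry": 0,"rz": 0,"jaw": 1}], "squeeze": 30}}

```text
clock: 1.15
eef_pos: [533.9, 188.2, 231.1]
ee_rot: [0.225, 0.974, -0.0, -0.0]
contact_force: [0.1, 0.4, 0.2]
grip_width: 0.001
grip_force: 0.0
```

Call:
{"method": "carry_out", "body": {"plan": [{"dx": -33,"dy": -16,"dz": 10,"rx": 0,"ry": 0,"rz": 0,"jaw": 1},{"dx": -33,"dy": -16,"dz": 10,"rx": 0,"ry": 0,"rz": 0,"jaw": 1},{"dx": -33,"dy": -16,"dz": 10,"rx": 0,"ry": 0,"rz": 0,"jaw": 1},{"dx": -32,"dy": -16.5,"dz": 10,"rx": 0,"ry": 0,"rz": 0,"jaw": 1},{"dx": 0,"dy": 0,"dz": 0,"rx": 0,"ry": 0,"rz": 0,"jaw": 1},{"dx": 0,"dy": 0,"dz": 0,"rx": 0,"ry": 0,"rz": 0,"jaw": 1}], "squeeze": 30}}

```text
clock: 1.65
eef_pos: [622.5, 72.5, 189.3]
ee_rot: [0.227, 0.974, -0.0, -0.002]
contact_force: [-0.3, 0.3, 0.6]
grip_width: -0.0
grip_force: 0.0
```

```bash
python3 - <<'E'
from h import *
d=grab('wrist','w1.png')
print(ctrl.state()['eef_pos'],ctrl.state()['contact_force'])
R=cv2.Rodrigues(np.array(d['rvec'],float))[0];print(-R.T@np.array(d['tvec']).ravel(),R[2])
print(proj(d,[[623.3,72.8,92],[644.7,-19.3,92],[666.3,-111.3,92]]))
E
```

```text
[622.30338053  73.95671235 190.30874956] [-0.88448183  0.61817492  0.31782482]
[548.45584117 108.12498253 332.73187787] [ 0.28461628 -0.14180541 -0.94809535]
[[282.34224528 204.90133296]
 [189.75379616 276.0704244 ]
 [109.50948717 338.06310786]]
```

View pics/w1.png

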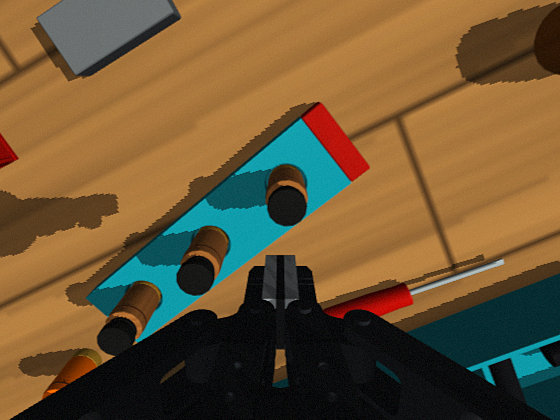

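Wrist view: caps near (287,206), (197,276) and (120,336), and the closed fingertips at (281,280). They sit within a few mm of the predicted pixels.

```bash
cat >> h.py <<'E'
def avg(n=5):
    P=[];F=[]
    for i in range(n):
        ctrl.grab_frame('wrist'); s=ctrl.state(); P.append(s['eef_pos']);F.append(s['contact_force'])
    return np.mean(P,0).round(2),np.mean(F,0).round(2),np.std(F,0).round(2),round(s['clock'],2)
E
python3 - <<'E'
from h import *
d=grab('wrist'); g=d['img'].max(2)
for c in((286,206),(197,276),(120,336)):
    m=np.zeros(g.shape,np.uint8); m[c[1]-24:c[1]+25,c[0]-24:c[0]+25]=(g<45)[c[1]-24:c[1]+25,c[0]-24:c[0]+25]
    n,l,st,ce=cv2.connectedComponentsWithStats(m); i=1+st[1:,4].argmax()
    x,y,w,h=st[i,:4]; print(st[i],ce[i].round(1),ray(d,ce[i][0],ce[i][1],90).round(1))
print(avg(6))
E
```

```text
[ 266  186   38   40 1201] [284.5 206. ] [625.6  74.9  90. ]
[ 176  256   37   39 1132] [194.2 275.3] [647.  -15.8  90. ]
[  96  317   49   44 1508] [120.1 340.5] [ 674.1 -105.7   90. ]
(array([622.45,  75.62, 191.96]), array([-0.12, -0.41,  0.13]), array([0.32, 0.61, 0.48]), 2.05)
```

Call:
{"method": "carry_out", "body": {"plan": [{"dx": 0,"dy": 0,"dz": 30,"rx": 0,"ry": 0,"rz": 0,"jaw": 1},{"dx": 0,"dy": 0,"dz": 30,"rx": 0,"ry": 0,"rz": 0,"jaw": 1},{"dx": 0,"dy": 0,"dz": 25,"rx": 0,"ry": 0,"rz": 0,"jaw": 1},{"dx": 0,"dy": 0,"dz": 5,"rx": 0,"ry": 0,"rz": 0,"jaw": 1},{"dx": 0,"dy": 0,"dz": 0,"rx": 0,"ry": 0,"rz": 0,"jaw": 1},{"dx": 0,"dy": 0,"dz": 0,"rx": 0,"ry": 0,"rz": 0,"jaw": 1}]}}

```text
clock: 2.55
eef_pos: [623.1, 74.8, 102.5]
ee_rot: [0.225, 0.974, 0.0, 0.0]
contact_force: [0.1, -0.6, 0.5]
grip_width: 0.001
grip_force: 0.0
```

```bash
python3 - <<'E'
from h import *
print(avg(8)); grab('wrist','w2.png')
E
```

```text
(array([623.87,  74.6 , 103.32]), array([-0.09,  0.17,  0.24]), array([0.66, 0.6 , 0.41]), 2.95)
```

View pics/w2.png

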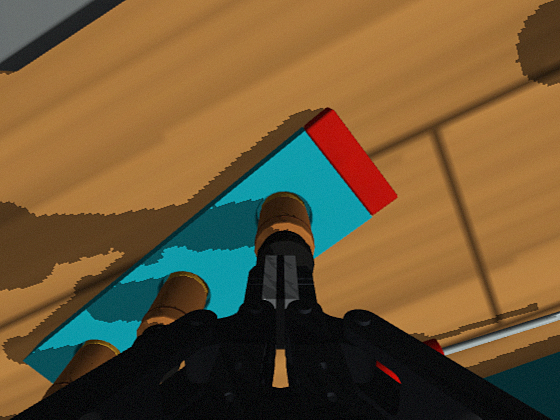

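Fingertips stand right above cap 1 (tips at (282,265), cap behind them). Now descending.

Call:
{"method": "carry_out", "body": {"plan": [{"dx": 0,"dy": 0,"dz": 7,"rx": 0,"ry": 0,"rz": 0,"jaw": 1},{"dx": 0,"dy": 0,"dz": 2,"rx": 0,"ry": 0,"rz": 0,"jaw": 1},{"dx": 0,"dy": 0,"dz": 2,"rx": 0,"ry": 0,"rz": 0,"jaw": 1},{"dx": 0,"dy": 0,"dz": 0,"rx": 0,"ry": 0,"rz": 0,"jaw": 1}]}}

```text
clock: 3.33
eef_pos: [622.3, 74.5, 89.5]
ee_rot: [0.225, 0.974, -0.0, -0.0]
contact_force: [-0.1, 0.5, 1.2]
grip_width: 0.001
grip_force: 0.9
```

```bash
python3 - <<'E'
from h import *
print(avg(8))
E
```

```text
(array([622.59,  74.48,  90.29]), array([-0.34,  0.  ,  1.21]), array([0.55, 0.22, 0.44]), 3.73)
```

Call:
{"method": "carry_out", "body": {"plan": [{"dx": 0,"dy": 0,"dz": 1,"rx": 0,"ry": 0,"rz": 0,"jaw": 1},{"dx": 0,"dy": 0,"dz": 1,"rx": 0,"ry": 0,"rz": 0,"jaw": 1},{"dx": 0,"dy": 0,"dz": 0,"rx": 0,"ry": 0,"rz": 0,"jaw": 1}]}}

```text
clock: 3.98
eef_pos: [622.6, 74.5, 88.2]
ee_rot: [0.225, 0.974, -0.0, -0.0]
contact_force: [-0.4, 0.5, 2.6]
grip_width: -0.0
grip_force: 1.4
```

```bash
python3 - <<'E'
from h import *
print(avg(8))
E
```

```text
(array([622.7 ,  74.49,  88.4 ]), array([-0.87, -0.21,  2.67]), array([0.4 , 0.44, 0.51]), 4.38)
```

Call:
{"method": "carry_out", "body": {"plan": [{"dx": 0,"dy": 0,"dz": 1.5,"rx": 0,"ry": 0,"rz": 0,"jaw": 1},{"dx": 0,"dy": 0,"dz": 0,"rx": 0,"ry": 0,"rz": 0,"jaw": 1},{"dx": 0,"dy": 0,"dz": 0,"rx": 0,"ry": 0,"rz": 0,"jaw": 1}]}}

```text
clock: 4.63
eef_pos: [622.7, 74.5, 86.8]
ee_rot: [0.225, 0.974, -0.0, -0.0]
contact_force: [-1.5, -0.6, 3.6]
grip_width: 0.003
grip_force: 2.0
```

```bash
python3 - <<'E'
from h import *
print(avg(8))
E
```

```text
(array([622.7 ,  74.49,  86.88]), array([-1.3 , -0.28,  3.89]), array([0.44, 0.49, 0.39]), 5.03)
```

Call:
{"method": "carry_out", "body": {"plan": [{"dx": 0,"dy": 0,"dz": -10,"rx": 0,"ry": 0,"rz": 0,"jaw": 1},{"dx": 0,"dy": 0,"dz": -10,"rx": 0,"ry": 0,"rz": 0,"jaw": 1},{"dx": -19.6,"dy": -24.3,"dz": 0,"rx": 0,"ry": 0,"rz": 0,"jaw": 1},{"dx": -20,"dy": -24.5,"dz": 0,"rx": 0,"ry": 0,"rz": 0,"jaw": 1},{"dx": -20,"dy": -24.5,"dz": 0,"rx": 0,"ry": 0,"rz": 0,"jaw": 1},{"dx": 0,"dy": 0,"dz": 0,"rx": 0,"ry": 0,"rz": 0,"jaw": 1},{"dx": 0,"dy": 0,"dz": 9,"rx": 0,"ry": 0,"rz": 0,"jaw": 1},{"dx": 0,"dy": 0,"dz": 4,"rx": 0,"ry": 0,"rz": 0,"jaw": 1},{"dx": 0,"dy": 0,"dz": 2,"rx": 0,"ry": 0,"rz": 0,"jaw": 1},{"dx": 0,"dy": 0,"dz": 1,"rx": 0,"ry": 0,"rz": 0,"jaw": 1},{"dx": 0,"dy": 0,"dz": 1,"rx": 0,"ry": 0,"rz": 0,"jaw": 1},{"dx": 0,"dy": 0,"dz": 0,"rx": 0,"ry": 0,"rz": 0,"jaw": 1}]}}

```text
clock: 6.03
eef_pos: [644.0, -16.8, 90.0]
ee_rot: [0.224, 0.974, -0.0, 0.0]
contact_force: [-1.9, -0.2, 4.3]
grip_width: -0.002
grip_force: 1.7
```

```bash
python3 - <<'E'
from h import *
print(avg(8))
E
```

```text
(array([644.16, -17.15,  90.09]), array([-1.61,  0.21,  3.44]), array([0.69, 0.47, 0.41]), 6.43)
```

Call:
{"method": "carry_out", "body": {"plan": [{"dx": 0,"dy": 0,"dz": 1,"rx": 0,"ry": 0,"rz": 0,"jaw": 1},{"dx": 0,"dy": 0,"dz": 1,"rx": 0,"ry": 0,"rz": 0,"jaw": 1},{"dx": 0,"dy": 0,"dz": 0,"rx": 0,"ry": 0,"rz": 0,"jaw": 1}]}}

```text
clock: 6.68
eef_pos: [644.2, -17.4, 88.0]
ee_rot: [0.225, 0.974, 0.0, 0.0]
contact_force: [-1.5, 2.0, 6.5]
grip_width: 0.003
grip_force: 3.4
```

```bash
python3 - <<'E'
from h import *
print(avg(8))
E
```

```text
(array([644.33, -17.46,  88.24]), array([-2.03,  1.04,  6.45]), array([0.8 , 0.38, 0.49]), 7.08)
```

Call:
{"method": "carry_out", "body": {"plan": [{"dx": 0,"dy": 0,"dz": 1.2,"rx": 0,"ry": 0,"rz": 0,"jaw": 1},{"dx": 0,"dy": 0,"dz": 0,"rx": 0,"ry": 0,"rz": 0,"jaw": 1},{"dx": 0,"dy": 0,"dz": 0,"rx": 0,"ry": 0,"rz": 0,"jaw": 1}]}}

```text
clock: 7.33
eef_pos: [644.4, -17.4, 87.3]
ee_rot: [0.225, 0.974, 0.0, 0.0]
contact_force: [-1.5, 0.9, 8.3]
grip_width: -0.001
grip_force: 4.0
```

```bash
python3 - <<'E'
from h import *
print(avg(8))
E
```

```text
(array([644.49, -17.46,  87.37]), array([-2.5 ,  0.95,  8.25]), array([0.46, 0.62, 0.55]), 7.73)
```

Call:
{"method": "carry_out", "body": {"plan": [{"dx": 0,"dy": 0,"dz": -10,"rx": 0,"ry": 0,"rz": 0,"jaw": 1},{"dx": 0,"dy": 0,"dz": -10,"rx": 0,"ry": 0,"rz": 0,"jaw": 1},{"dx": -19.6,"dy": -24.3,"dz": 0,"rx": 0,"ry": 0,"rz": 0,"jaw": 1},{"dx": -20,"dy": -24.5,"dz": 0,"rx": 0,"ry": 0,"rz": 0,"jaw": 1},{"dx": -20,"dy": -24.5,"dz": 0,"rx": 0,"ry": 0,"rz": 0,"jaw": 1},{"dx": 0,"dy": 0,"dz": 0,"rx": 0,"ry": 0,"rz": 0,"jaw": 1},{"dx": 0,"dy": 0,"dz": 9,"rx": 0,"ry": 0,"rz": 0,"jaw": 1},{"dx": 0,"dy": 0,"dz": 4,"rx": 0,"ry": 0,"rz": 0,"jaw": 1},{"dx": 0,"dy": 0,"dz": 2,"rx": 0,"ry": 0,"rz": 0,"jaw": 1},{"dx": 0,"dy": 0,"dz": 1,"rx": 0,"ry": 0,"rz": 0,"jaw": 1},{"dx": 0,"dy": 0,"dz": 1,"rx": 0,"ry": 0,"rz": 0,"jaw": 1},{"dx": 0,"dy": 0,"dz": 0,"rx": 0,"ry": 0,"rz": 0,"jaw": 1}]}}

```text
clock: 8.73
eef_pos: [665.7, -108.6, 90.3]
ee_rot: [0.224, 0.975, -0.0, 0.0]
contact_force: [-1.0, -0.9, 6.0]
grip_width: -0.001
grip_force: 2.8
```

```bash
python3 - <<'E'
from h import *
print(avg(8))
E
```

```text
(array([ 665.79, -108.58,   90.5 ]), array([-1.57, -0.62,  5.13]), array([0.27, 0.34, 0.42]), 9.13)
```

Call:
{"method": "carry_out", "body": {"plan": [{"dx": 0,"dy": 0,"dz": 1,"rx": 0,"ry": 0,"rz": 0,"jaw": 1},{"dx": 0,"dy": 0,"dz": 1,"rx": 0,"ry": 0,"rz": 0,"jaw": 1},{"dx": 0,"dy": 0,"dz": 0,"rx": 0,"ry": 0,"rz": 0,"jaw": 1}]}}

```text
clock: 9.38
eef_pos: [666.0, -108.7, 89.1]
ee_rot: [0.224, 0.975, -0.0, 0.001]
contact_force: [-2.4, -0.1, 9.2]
grip_width: -0.001
grip_force: 4.7
```

```bash
python3 - <<'E'
from h import *
print(avg(6))
E
```

```text
(array([ 666.12, -108.71,   89.29]), array([-3.13, -0.85,  8.71]), array([0.69, 0.51, 0.49]), 9.68)
```

Call:
{"method": "carry_out", "body": {"plan": [{"dx": 0,"dy": 0,"dz": 1,"rx": 0,"ry": 0,"rz": 0,"jaw": 1},{"dx": 0,"dy": 0,"dz": 1,"rx": 0,"ry": 0,"rz": 0,"jaw": 1},{"dx": 0,"dy": 0,"dz": 0,"rx": 0,"ry": 0,"rz": 0,"jaw": 1}]}}

```text
clock: 9.93
eef_pos: [666.3, -108.8, 87.8]
ee_rot: [0.224, 0.975, -0.0, 0.001]
contact_force: [-4.6, -0.9, 12.9]
grip_width: 0.001
grip_force: 6.5
```

```bash
python3 - <<'E'
from h import *
print(avg(6))
E
```

```text
(array([ 666.46, -108.79,   88.1 ]), array([-3.63, -0.42, 12.67]), array([0.3 , 0.34, 0.52]), 10.23)
```

Call:
{"method": "carry_out", "body": {"plan": [{"dx": 0,"dy": 0,"dz": 0.8,"rx": 0,"ry": 0,"rz": 0,"jaw": 1},{"dx": 0,"dy": 0,"dz": 0,"rx": 0,"ry": 0,"rz": 0,"jaw": 1},{"dx": 0,"dy": 0,"dz": 0,"rx": 0,"ry": 0,"rz": 0,"jaw": 1},{"dx": 0,"dy": 0,"dz": 0,"rx": 0,"ry": 0,"rz": 0,"jaw": 1}]}}

```text
clock: 10.57
eef_pos: [666.6, -108.8, 87.7]
ee_rot: [0.224, 0.975, -0.0, 0.001]
contact_force: [-4.3, 0.2, 13.5]
grip_width: 0.0
grip_force: 6.9
```

Call:
{"method": "carry_out", "body": {"plan": [{"dx": 0,"dy": 0,"dz": -20,"rx": 0,"ry": 0,"rz": 0,"jaw": 1},{"dx": 0,"dy": 0,"dz": -20,"rx": 0,"ry": 0,"rz": 0,"jaw": 1},{"dx": 0,"dy": 0,"dz": -20,"rx": 0,"ry": 0,"rz": 0,"jaw": -1},{"dx": 0,"dy": 0,"dz": 0,"rx": 0,"ry": 0,"rz": 0,"jaw": -1},{"dx": 0,"dy": 0,"dz": 0,"rx": 0,"ry": 0,"rz": 0,"jaw": -1},{"dx": 0,"dy": 0,"dz": 0,"rx": 0,"ry": 0,"rz": 0,"jaw": -1},{"dx": 0,"dy": 0,"dz": 0,"rx": 0,"ry": 0,"rz": 0,"jaw": -1}]}}

```text
clock: 11.15
eef_pos: [664.5, -108.8, 143.0]
ee_rot: [0.225, 0.974, 0.0, -0.001]
contact_force: [-0.7, 0.1, -0.4]
grip_width: 0.71
grip_force: 0.0
```

```bash
python3 - <<'E'
from h import *
print(avg(6)); s=ctrl.state(); print(s['grip_width'],s['qpos'])
d=grab('wrist','w3.png')
E
```

```text
(array([ 664.84, -109.22,  143.49]), array([ 0.33, -0.19,  0.03]), array([0.55, 0.45, 0.49]), 11.45)
0.996888369062134 [-2.39109948e-01  3.79943691e-01  1.35634496e+00 -1.98382978e-05
  1.40624582e+00 -1.35609017e+00]
```

View pics/w3.png

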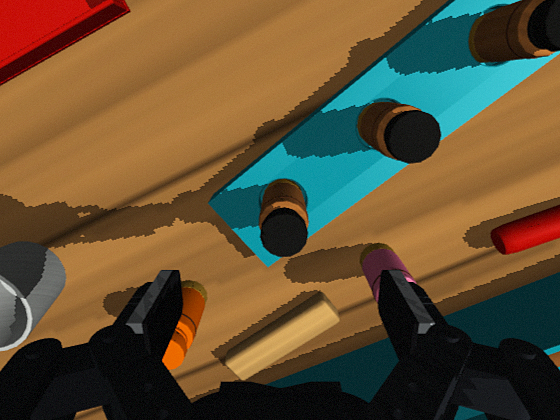

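Wrist view: fingers open, cap 3 at about (284,235), middle cap at (412,136). The look-alikes are clear of the finger path.

```bash
python3 - <<'E'
from h import *
d=grab('wrist'); g=d['img'].max(2)
for c in((284,232),(412,136)):
    m=np.zeros(g.shape,np.uint8); s=np.s_[c[1]-32:c[1]+33,c[0]-32:c[0]+33]; m[s]=(g<42)[s]
    cs,_=cv2.findContours(m,0,1); k=max(cs,key=cv2.contourArea); e=cv2.fitEllipse(cv2.convexHull(k)); print(np.round(e,1) if 0 else e, ray(d,*e[0],91).round(1))
R=cv2.Rodrigues(np.array(d['rvec'],float))[0]; 
d2=grab('top'); g=d2['img'].max(2); c=(316,186)
T=np.array([[-.899,.438],[.438,.899]])
print(avg(4), [ (T@v).round(1).tolist() for v in (np.array([666.5,-110])-[665,-109],)])
E
```

```text
((283.2896423339844, 231.69761657714844), (46.59846496582031, 48.682498931884766), 176.23455810546875) [ 668.7 -109.9   91. ]
((411.6240234375, 135.5424346923828), (52.12551498413086, 56.86284637451172), 71.03910827636719) [647.2 -19.2  91. ]
(array([ 665.52, -109.58,  144.79]), array([-0.18, -0.24, -0.65]), array([0.6 , 0.23, 0.33]), 11.8) [[-1.8, -0.2]]
```

Call:
{"method": "carry_out", "body": {"plan": [{"dx": -2.5,"dy": 0,"dz": 15,"rx": 0,"ry": 0,"rz": 0,"jaw": -1},{"dx": 0,"dy": 0,"dz": 20,"rx": 0,"ry": 0,"rz": 0,"jaw": -1},{"dx": 0,"dy": 0,"dz": 20,"rx": 0,"ry": 0,"rz": 0,"jaw": -1},{"dx": 0,"dy": 0,"dz": 20,"rx": 0,"ry": 0,"rz": 0,"jaw": -1},{"dx": 0,"dy": 0,"dz": 18,"rx": 0,"ry": 0,"rz": 0,"jaw": -1},{"dx": 0,"dy": 0,"dz": 15,"rx": 0,"ry": 0,"rz": 0,"jaw": -1},{"dx": 0,"dy": 0,"dz": 0,"rx": 0,"ry": 0,"rz": 0,"jaw": -1},{"dx": 0,"dy": 0,"dz": 0,"rx": 0,"ry": 0,"rz": 0,"jaw": -0.2},{"dx": 0,"dy": 0,"dz": 0,"rx": 0,"ry": 0,"rz": 0,"jaw": 1},{"dx": 0,"dy": 0,"dz": 0,"rx": 0,"ry": 0,"rz": 0,"jaw": 1},{"dx": 0,"dy": 0,"dz": 0,"rx": 0,"ry": 0,"rz": 0,"jaw": 1},{"dx": 0,"dy": 0,"dz": 0,"rx": 0,"ry": 0,"rz": 0,"jaw": 1}], "squeeze": 35}}

```text
clock: 12.8
eef_pos: [669.0, -110.9, 38.7]
ee_rot: [0.225, 0.974, 0.0, 0.001]
contact_force: [-1.2, 0.6, 3.5]
grip_width: 0.39
grip_force: 34.7
```

```bash
python3 - <<'E'
from h import *
print(avg(6)); s=ctrl.state(); print(s['grip_width'],s['grip_force'])
d=grab('wrist','w4.png')
E
```

```text
(array([ 669.  , -110.83,   38.63]), array([-0.51,  0.52,  6.48]), array([0.64, 0.53, 0.79]), 13.1)
0.38619573989196976 34.75650250911713
```

View pics/w4.png

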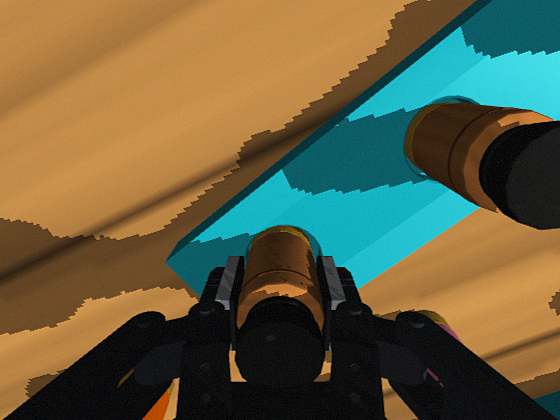

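Handle 3 is gripped squarely between the pads at about (283,290); the cap is at (280,355). Lifting and carrying it to the green block.

Call:
{"method": "carry_out", "body": {"plan": [{"dx": 0,"dy": 0,"dz": -10,"rx": 0,"ry": 0,"rz": 0,"jaw": 1},{"dx": 0,"dy": 0,"dz": -20,"rx": 0,"ry": 0,"rz": 0,"jaw": 1},{"dx": 0,"dy": 0,"dz": -25,"rx": 0,"ry": 0,"rz": 0,"jaw": 1},{"dx": 0,"dy": 0,"dz": -25,"rx": 0,"ry": 0,"rz": 0,"jaw": 1},{"dx": 0,"dy": 0,"dz": -20,"rx": 0,"ry": 0,"rz": 0,"jaw": 1},{"dx": 20,"dy": 9.5,"dz": 0,"rx": 0,"ry": 0,"rz": 0,"jaw": 1},{"dx": 32,"dy": 15,"dz": 0,"rx": 0,"ry": 0,"rz": 0,"jaw": 1},{"dx": 32,"dy": 15,"dz": 0,"rx": 0,"ry": 0,"rz": 0,"jaw": 1},{"dx": 32,"dy": 15,"dz": 0,"rx": 0,"ry": 0,"rz": 0,"jaw": 1},{"dx": 32,"dy": 15,"dz": 0,"rx": 0,"ry": 0,"rz": 0,"jaw": 1},{"dx": 32,"dy": 15,"dz": 0,"rx": 0,"ry": 0,"rz": 0,"jaw": 1},{"dx": 32,"dy": 15,"dz": 0,"rx": 0,"ry": 0,"rz": 0,"jaw": 1}]}}

```text
clock: 14.15
eef_pos: [519.4, 72.7, 137.1]
ee_rot: [0.225, 0.974, -0.0, -0.0]
contact_force: [0.0, 0.8, -1.7]
grip_width: 0.39
grip_force: 35.9
```

Call:
{"method": "carry_out", "body": {"plan": [{"dx": 32,"dy": 15,"dz": 0,"rx": 0,"ry": 0,"rz": 0,"jaw": 1},{"dx": 32,"dy": 15,"dz": 0,"rx": 0,"ry": 0,"rz": 0,"jaw": 1},{"dx": 32,"dy": 15,"dz": 0,"rx": 0,"ry": 0,"rz": 0,"jaw": 1},{"dx": 20,"dy": 9.5,"dz": 0,"rx": 0,"ry": 0,"rz": 0,"jaw": 1},{"dx": 8,"dy": 4,"dz": 0,"rx": 0,"ry": 0,"rz": 0,"jaw": 1},{"dx": 0,"dy": 0,"dz": 0,"rx": 0,"ry": 0,"rz": 0,"jaw": 1},{"dx": 0,"dy": 0,"dz": 0,"rx": 0,"ry": 0,"rz": 0,"jaw": 1}]}}

```text
clock: 14.73
eef_pos: [435.4, 178.5, 137.2]
ee_rot: [0.224, 0.974, -0.0, 0.0]
contact_force: [0.8, -0.3, -1.1]
grip_width: 0.388
grip_force: 35.9
```

```bash
python3 - <<'E'
from h import *
print(avg(6)); s=ctrl.state(); print(s['grip_width'],s['grip_force'])
d=grab('wrist','w5.png')
E
```

```text
(array([435.78, 177.79, 136.91]), array([-0.16, -0.27, -1.27]), array([0.4 , 0.46, 0.25]), 15.03)
0.38930544883281376 35.899524092674255
```

View pics/w5.png

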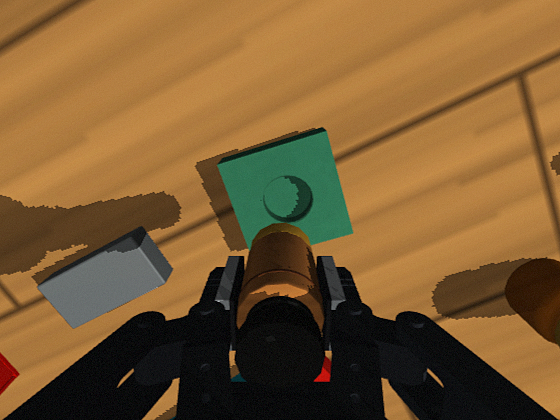

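```bash
python3 - <<'E'
from h import *
d=grab('wrist'); im=d['img']; hsv=cv2.cvtColor(im,cv2.COLOR_BGR2HSV); H,S,V=cv2.split(hsv)
# hole via dark region hull around (288,198)
print('hole',ray(d,288,198,25).round(1))
m=np.zeros(V.shape,np.uint8); sl=np.s_[165:230,255:325]
dk=((H>50)&(H<95)&(V<85)).astype(np.uint8); m[sl]=dk[sl]
m=cv2.morphologyEx(m,2,np.ones((3,3)))
cs,_=cv2.findContours(m,0,1); k=max(cs,key=cv2.contourArea); (x,y),r=cv2.minEnclosingCircle(k); e=cv2.fitEllipse(cv2.convexHull(k)); print(cv2.boundingRect(k),x,y,r,e, ray(d,*e[0],25).round(1))
# block corners
for p in((219,165),(325,130),(353,233)): print(ray(d,*p,25).round(1))
a=ray(d,219,165,25);b=ray(d,353,233,25); print('diag',np.linalg.norm(a-b),((a+b)/2).round(1))
# predicted outline of handle for axis at (X,Y): foot circle z=112, cap circle z=191, for axis = TCP estimate
p=avg(4)[0]; print(p)
th=np.linspace(0,2*np.pi,200)
for z,rr in((112,16.5),(112+60,17),(191,15)):
    q=proj(d,np.c_[p[0]+rr*np.cos(th),p[1]+rr*np.sin(th),0*th+z]); print(z,q.min(0).round(1),q.max(0).round(1))
E
```

```text
hole [437.9 182.6  25. ]
(267, 176, 46, 47) 288.0 199.5 24.438798904418945 ((288.01751708984375, 199.08462524414062), (46.67013168334961, 48.67681121826172), 82.08541870117188) [438.7 182.2  25. ]
[391.6 147.2  25. ]
[402.8 229.2  25. ]
[487.5 216.8  25. ]
diag 118.43094744532003 [439.6 182.   25. ]
[435.16 178.41 136.7 ]
112 [251.4 218.2] [312.9 273.9]
172 [237.3 278.2] [328.7 355. ]
191 [236.5 316.7] [330.3 392.2]
```

Wrist view: the hole is centred near (288,199) and the foot's front edge is near (281,224). The held handle's outline gives the relative offset.

```bash
python3 - <<'E'
from h import *
from scipy.optimize import least_squares
d=grab('wrist'); im=d['img']; g=im.max(2)
hsv=cv2.cvtColor(im,cv2.COLOR_BGR2HSV)
print('col281 y212-240',[tuple(hsv[y,281]) and tuple(int(v) for v in hsv[y,281]) for y in range(214,236,2)])
for y in (235,245,255,265): print(y,[(x,int(hsv[y,x,0]),int(hsv[y,x,2])) for x in list(range(244,262,2))+list(range(300,324,2))])
print('cap col280',[(y,int(g[y,280])) for y in range(290,410,4)])
for y in(330,340,350): print(y,[(x,int(g[y,x])) for x in list(range(228,246,2))+list(range(316,336,2))])
T=np.array([[-.899,.438],[.438,.899]])
p=np.array([435.6,178.2])
for k in((0,0),(5,0),(0,5)):
    w=p+T.T@np.array(k); print(k,proj(d,[[*w,25],[*w,112],[*w,191]]).round(1).tolist())
E
```

```text
col281 y212-240 [(75, 143, 116), (76, 155, 120), (70, 145, 37), (78, 125, 47), (67, 83, 52), (18, 184, 68), (19, 191, 68), (20, 189, 73), (18, 187, 79), (10, 154, 48), (11, 170, 54)]
235 [(244, 76, 115), (246, 75, 113), (248, 75, 116), (250, 75, 119), (252, 75, 114), (254, 77, 122), (256, 27, 58), (258, 20, 55), (260, 22, 54), (300, 21, 118), (302, 20, 121), (304, 20, 123), (306, 27, 104), (308, 76, 118), (310, 74, 120), (312, 75, 117), (314, 76, 119), (316, 75, 122), (318, 76, 117), (320, 76, 123), (322, 75, 120)]
245 [(244, 16, 93), (246, 43, 93), (248, 76, 114), (250, 74, 109), (252, 18, 58), (254, 14, 50), (256, 16, 51), (258, 16, 50), (260, 13, 51), (300, 15, 84), (302, 15, 87), (304, 13, 101), (306, 13, 98), (308, 16, 119), (310, 23, 119), (312, 33, 124), (314, 17, 159), (316, 15, 185), (318, 15, 182), (320, 16, 178), (322, 17, 174)]
255 [(244, 16, 190), (246, 15, 196), (248, 15, 102), (250, 15, 44), (252, 13, 52), (254, 11, 54), (256, 13, 57), (258, 11, 51), (260, 15, 47), (300, 14, 89), (302, 15, 90), (304, 14, 106), (306, 13, 112), (308, 13, 33), (310, 13, 42), (312, 13, 78)
[... 834 characters left out ...]
, 9), (316, 13), (318, 9), (320, 72), (322, 5), (324, 9), (326, 23), (328, 17), (330, 15), (332, 10), (334, 6)]
340 [(228, 4), (230, 10), (232, 23), (234, 23), (236, 16), (238, 7), (240, 13), (242, 8), (244, 13), (316, 13), (318, 14), (320, 6), (322, 10), (324, 9), (326, 21), (328, 25), (330, 14), (332, 8), (334, 14)]
350 [(228, 4), (230, 108), (232, 73), (234, 76), (236, 14), (238, 19), (240, 17), (242, 13), (244, 17), (316, 13), (318, 12), (320, 18), (322, 17), (324, 18), (326, 71), (328, 69), (330, 106), (332, 5), (334, 3)]
(0, 0) [[281.2, 198.5], [281.5, 248.6], [282.4, 358.7]]
(5, 0) [[281.2, 192.3], [281.6, 240.1], [282.5, 346.0]]
(0, 5) [[287.6, 198.5], [290.8, 248.6], [298.0, 358.7]]
```

```bash
python3 - <<'E'
import cv2
a=cv2.imread('pics/w5.png')[160:395,215:345]; b=cv2.convertScaleAbs(a,alpha=2.2,beta=10)
cv2.imwrite('pics/w5c.png',cv2.resize(cv2.hconcat([a,b]),None,fx=2.5,fy=2.5,interpolation=cv2.INTER_CUBIC))
E
```

```text
(no output)
```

View pics/w5c.png

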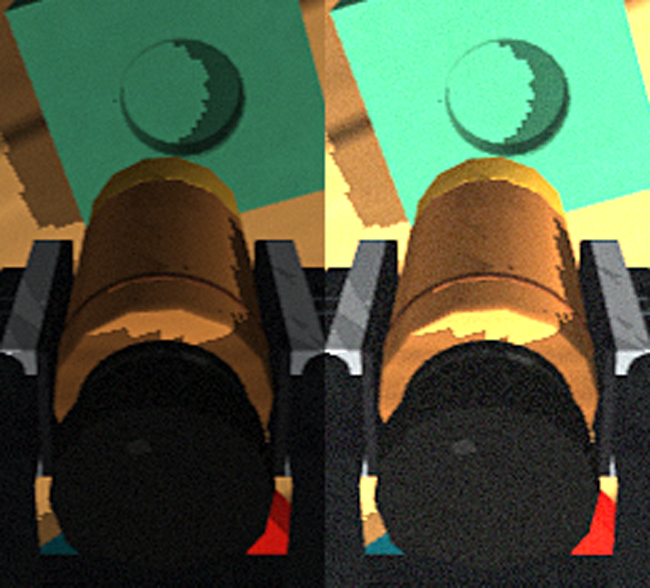

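The crop shows the handle held upright, with its foot's edge at about (281,223) and the hole's rim centred at (288,199). I'll shift a little, then come down close so parallax is small.

Call:
{"method": "carry_out", "body": {"plan": [{"dx": 0,"dy": 3.2,"dz": 15,"rx": 0,"ry": 0,"rz": 0,"jaw": 1},{"dx": 0,"dy": 0,"dz": 20,"rx": 0,"ry": 0,"rz": 0,"jaw": 1},{"dx": 0,"dy": 0,"dz": 20,"rx": 0,"ry": 0,"rz": 0,"jaw": 1},{"dx": 0,"dy": 0,"dz": 15,"rx": 0,"ry": 0,"rz": 0,"jaw": 1},{"dx": 0,"dy": 0,"dz": 8,"rx": 0,"ry": 0,"rz": 0,"jaw": 1},{"dx": 0,"dy": 0,"dz": 0,"rx": 0,"ry": 0,"rz": 0,"jaw": 1},{"dx": 0,"dy": 0,"dz": 0,"rx": 0,"ry": 0,"rz": 0,"jaw": 1}]}}

```text
clock: 15.97
eef_pos: [436.4, 181.6, 58.9]
ee_rot: [0.225, 0.974, -0.0, -0.0]
contact_force: [-0.4, -0.2, -1.4]
grip_width: 0.39
grip_force: 35.9
```

```bash
python3 - <<'E'
from h import *
print(avg(6))
d=grab('wrist','w6.png'); a=d['img']
# shift of handle between w4,w5,w6
w4=cv2.imread('pics/w4.png');w5=cv2.imread('pics/w5.png')
for n,t in(('w5-w4',(w4,w5)),('w6-w4',(w4,a))):
  for nm,s in(('neck',np.s_[280:312,250:315]),('band',np.s_[262:280,256:306]),('foot',np.s_[226:250,262:300])):
    tpl=cv2.cvtColor(t[0],6)[s]; y0,x0=s[0].start-8,s[1].start-8
    r=cv2.matchTemplate(cv2.cvtColor(t[1],6)[y0:s[0].stop+8,x0:s[1].stop+8],tpl,5); _,v,_,l=cv2.minMaxLoc(r); print(n,nm,l[0]-8,l[1]-8,round(v,2))
b=a[150:300,205:355]; cv2.imwrite('pics/w6c.png',cv2.resize(cv2.hconcat([b,w4[150:300,205:355]]),None,fx=2.6,fy=2.6,interpolation=cv2.INTER_CUBIC))
E
```

```text
(array([437.33, 181.82,  59.98]), array([-0.02, -0.06, -1.2 ]), array([0.51, 0.49, 0.33]), 16.27)
w5-w4 neck 0 0 0.97
w5-w4 band 0 0 0.95
w5-w4 foot -3 -1 0.82
w6-w4 neck 0 0 0.96
w6-w4 band 0 0 0.94
w6-w4 foot -1 0 0.62
```

View pics/w6c.png

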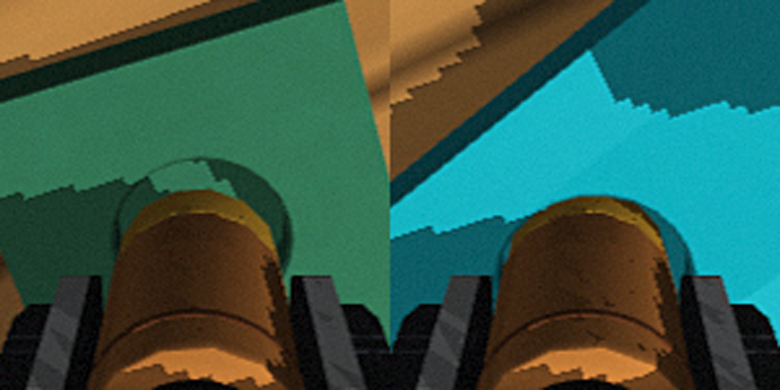

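Left: foot edge at about (281,223), hole rim centred near (283,243), so under 1 mm off. Right: same grip pose as in the nest, so the handle hasn't slipped. I'll nudge and insert.

Call:
{"method": "carry_out", "body": {"plan": [{"dx": -0.4,"dy": 0.9,"dz": 3,"rx": 0,"ry": 0,"rz": 0,"jaw": 1},{"dx": 0,"dy": 0,"dz": 3,"rx": 0,"ry": 0,"rz": 0,"jaw": 1},{"dx": 0,"dy": 0,"dz": 3,"rx": 0,"ry": 0,"rz": 0,"jaw": 1},{"dx": 0,"dy": 0,"dz": 2,"rx": 0,"ry": 0,"rz": 0,"jaw": 1},{"dx": 0,"dy": 0,"dz": 2,"rx": 0,"ry": 0,"rz": 0,"jaw": 1},{"dx": 0,"dy": 0,"dz": 1.5,"rx": 0,"ry": 0,"rz": 0,"jaw": 1},{"dx": 0,"dy": 0,"dz": 0,"rx": 0,"ry": 0,"rz": 0,"jaw": 1}]}}

```text
clock: 16.9
eef_pos: [436.8, 182.1, 43.8]
ee_rot: [0.225, 0.974, -0.0, -0.0]
contact_force: [0.1, -0.7, -1.1]
grip_width: 0.387
grip_force: 35.9
```

Call:
{"method": "carry_out", "body": {"plan": [{"dx": 0,"dy": 0,"dz": 2,"rx": 0,"ry": 0,"rz": 0,"jaw": 1},{"dx": 0,"dy": 0,"dz": 2,"rx": 0,"ry": 0,"rz": 0,"jaw": 1},{"dx": 0,"dy": 0,"dz": 1.5,"rx": 0,"ry": 0,"rz": 0,"jaw": 1},{"dx": 0,"dy": 0,"dz": 1,"rx": 0,"ry": 0,"rz": 0,"jaw": 1},{"dx": 0,"dy": 0,"dz": 0,"rx": 0,"ry": 0,"rz": 0,"jaw": 1},{"dx": 0,"dy": 0,"dz": 0,"rx": 0,"ry": 0,"rz": 0,"jaw": 1}]}}

```text
clock: 17.4
eef_pos: [437.4, 182.2, 38.5]
ee_rot: [0.225, 0.974, -0.0, 0.0]
contact_force: [-3.8, -1.6, 7.3]
grip_width: 0.386
grip_force: 36.4
```

Call:
{"method": "carry_out", "body": {"plan": [{"dx": 0,"dy": 0,"dz": 0,"rx": 0,"ry": 0,"rz": 0,"jaw": 0},{"dx": 0,"dy": 0,"dz": 0,"rx": 0,"ry": 0,"rz": 0,"jaw": -0.5},{"dx": 0,"dy": 0,"dz": 0,"rx": 0,"ry": 0,"rz": 0,"jaw": -1},{"dx": 0,"dy": 0,"dz": 0,"rx": 0,"ry": 0,"rz": 0,"jaw": -1},{"dx": 0,"dy": 0,"dz": -10,"rx": 0,"ry": 0,"rz": 0,"jaw": -1},{"dx": 0,"dy": 0,"dz": -25,"rx": 0,"ry": 0,"rz": 0,"jaw": -1},{"dx": 0,"dy": 0,"dz": -25,"rx": 0,"ry": 0,"rz": 0,"jaw": -1},{"dx": 0,"dy": 0,"dz": -30,"rx": 0,"ry": 0,"rz": 0,"jaw": -1},{"dx": 0,"dy": 0,"dz": -20,"rx": 0,"ry": 0,"rz": 0,"jaw": -1},{"dx": 0,"dy": 0,"dz": 0,"rx": 0,"ry": 0,"rz": 0,"jaw": -1},{"dx": 0,"dy": 0,"dz": 0,"rx": 0,"ry": 0,"rz": 0,"jaw": -1}]}}

```text
clock: 18.32
eef_pos: [438.5, 182.6, 150.1]
ee_rot: [0.225, 0.974, 0.001, 0.002]
contact_force: [-0.4, 0.1, -0.7]
grip_width: 1.002
grip_force: 0.0
```

```bash
python3 - <<'E'
from h import *
p=avg(6)[0];print(p)
d=grab('wrist'); g=d['img'].max(2)
c=proj(d,[[437,181,92]])[0].round().astype(int); print(c)
m=np.zeros(g.shape,np.uint8); s=np.s_[c[1]-35:c[1]+35,c[0]-35:c[0]+35]; m[s]=(g<42)[s]
cs,_=cv2.findContours(m,0,1); k=max(cs,key=cv2.contourArea); e=cv2.fitEllipse(cv2.convexHull(k)); print(e,ray(d,*e[0],91).round(1), ray(d,*e[0],100).round(1))
# expected pixel diameter at cap height 92
th=np.linspace(0,6.28,60)
for z in(92,104):
  X=ray(d,*e[0],z); q=proj(d,np.c_[X[0]+15*np.cos(th),X[1]+15*np.sin(th),0*th+z]); print(z,np.ptp(q,0))
# route to cap 1 (above, nest 1)
T=np.array([[-.899,.438],[.438,.899]]); print('to cap1',(T@(np.array([624.6,74.0])-p[:2])).round(1))
E
```

```text
[436.58 182.   147.  ]
[281 228]
((281.8968505859375, 226.12005615234375), (46.511566162109375, 48.55255126953125), 178.6072540283203) [436.7 181.9  91. ] [433.3 183.6 100. ]
92 [48.4408409  44.85196249]
104 [51.57027587 47.75084238]
to cap1 [-216.3  -14.7]
```

Call:
{"method": "carry_out", "body": {"plan": [{"dx": -28,"dy": -2,"dz": 0,"rx": 0,"ry": 0,"rz": 0,"jaw": -1},{"dx": -36,"dy": -2.3,"dz": 0,"rx": 0,"ry": 0,"rz": 0,"jaw": -1},{"dx": -36,"dy": -2.3,"dz": 0,"rx": 0,"ry": 0,"rz": 0,"jaw": -1},{"dx": -36,"dy": -2.3,"dz": 0,"rx": 0,"ry": 0,"rz": 0,"jaw": -1},{"dx": -36,"dy": -2.3,"dz": 0,"rx": 0,"ry": 0,"rz": 0,"jaw": -1},{"dx": -28,"dy": -1.8,"dz": 0,"rx": 0,"ry": 0,"rz": 0,"jaw": -1},{"dx": -16,"dy": -1,"dz": 0,"rx": 0,"ry": 0,"rz": 0,"jaw": -1},{"dx": 0,"dy": 0,"dz": 0,"rx": 0,"ry": 0,"rz": 0,"jaw": -1},{"dx": 0,"dy": 0,"dz": 0,"rx": 0,"ry": 0,"rz": 0,"jaw": -1}]}}

```text
clock: 19.42
eef_pos: [625.1, 74.3, 146.6]
ee_rot: [0.226, 0.974, -0.0, -0.001]
contact_force: [-0.3, 0.2, -0.8]
grip_width: 0.998
grip_force: 0.0
```

```bash
python3 - <<'E'
from h import *
p=avg(6)[0];print(p)
d=grab('wrist'); g=d['img'].max(2)
c=proj(d,[[625,74.5,92]])[0].round().astype(int); print(c)
m=np.zeros(g.shape,np.uint8); s=np.s_[c[1]-35:c[1]+35,c[0]-35:c[0]+35]; m[s]=(g<42)[s]
cs,_=cv2.findContours(m,0,1); k=max(cs,key=cv2.contourArea); e=cv2.fitEllipse(cv2.convexHull(k)); X=ray(d,*e[0],91); print(e,X.round(1))
T=np.array([[-.899,.438],[.438,.899]]); print('to cap1',(T@(X-p)[:2]).round(1))
E
```

```text
[624.4   75.47 147.4 ]
[280 227]
((280.9375, 225.60952758789062), (46.23163604736328, 47.798614501953125), 179.42922973632812) [625.  75.  91.]
to cap1 [-0.7 -0.1]
```

Call:
{"method": "carry_out", "body": {"plan": [{"dx": 0,"dy": 0,"dz": 15,"rx": 0,"ry": 0,"rz": 0,"jaw": -1},{"dx": 0,"dy": 0,"dz": 20,"rx": 0,"ry": 0,"rz": 0,"jaw": -1},{"dx": 0,"dy": 0,"dz": 20,"rx": 0,"ry": 0,"rz": 0,"jaw": -1},{"dx": 0,"dy": 0,"dz": 20,"rx": 0,"ry": 0,"rz": 0,"jaw": -1},{"dx": 0,"dy": 0,"dz": 20,"rx": 0,"ry": 0,"rz": 0,"jaw": -1},{"dx": 0,"dy": 0,"dz": 15,"rx": 0,"ry": 0,"rz": 0,"jaw": -1},{"dx": 0,"dy": 0,"dz": 0,"rx": 0,"ry": 0,"rz": 0,"jaw": -1},{"dx": 0,"dy": 0,"dz": 0,"rx": 0,"ry": 0,"rz": 0,"jaw": -0.2},{"dx": 0,"dy": 0,"dz": 0,"rx": 0,"ry": 0,"rz": 0,"jaw": 1},{"dx": 0,"dy": 0,"dz": 0,"rx": 0,"ry": 0,"rz": 0,"jaw": 1},{"dx": 0,"dy": 0,"dz": 0,"rx": 0,"ry": 0,"rz": 0,"jaw": 1},{"dx": 0,"dy": 0,"dz": 0,"rx": 0,"ry": 0,"rz": 0,"jaw": 1}], "squeeze": 35}}

```text
clock: 20.77
eef_pos: [626.3, 75.0, 39.6]
ee_rot: [0.225, 0.974, 0.0, 0.001]
contact_force: [-0.0, 1.2, 4.6]
grip_width: 0.385
grip_force: 34.5
```

Call:
{"method": "carry_out", "body": {"plan": [{"dx": 0,"dy": 0,"dz": -10,"rx": 0,"ry": 0,"rz": 0,"jaw": 1},{"dx": 0,"dy": 0,"dz": -20,"rx": 0,"ry": 0,"rz": 0,"jaw": 1},{"dx": 0,"dy": 0,"dz": -25,"rx": 0,"ry": 0,"rz": 0,"jaw": 1},{"dx": 0,"dy": 0,"dz": -25,"rx": 0,"ry": 0,"rz": 0,"jaw": 1},{"dx": 0,"dy": 0,"dz": -20,"rx": 0,"ry": 0,"rz": 0,"jaw": 1},{"dx": 0,"dy": 0,"dz": 0,"rx": 0,"ry": 0,"rz": 0,"jaw": 1}]}}

```text
clock: 21.27
eef_pos: [628.4, 75.0, 144.5]
ee_rot: [0.225, 0.974, 0.001, 0.004]
contact_force: [-0.1, -0.1, -0.1]
grip_width: 0.388
grip_force: 35.8
```

Call:
{"method": "carry_out", "body": {"plan": [{"dx": 3.5,"dy": -20,"dz": 0,"rx": 0,"ry": 0,"rz": 0,"jaw": 1},{"dx": 5.2,"dy": -34,"dz": 0,"rx": 0,"ry": 0,"rz": 0,"jaw": 1},{"dx": 5.2,"dy": -34,"dz": 0,"rx": 0,"ry": 0,"rz": 0,"jaw": 1},{"dx": 5.2,"dy": -34,"dz": 0,"rx": 0,"ry": 0,"rz": 0,"jaw": 1},{"dx": 5.2,"dy": -34,"dz": 0,"rx": 0,"ry": 0,"rz": 0,"jaw": 1},{"dx": 5.2,"dy": -34,"dz": 0,"rx": 0,"ry": 0,"rz": 0,"jaw": 1},{"dx": 5.2,"dy": -34,"dz": 0,"rx": 0,"ry": 0,"rz": 0,"jaw": 1},{"dx": 5.2,"dy": -34,"dz": 0,"rx": 0,"ry": 0,"rz": 0,"jaw": 1},{"dx": 5.2,"dy": -34,"dz": 0,"rx": 0,"ry": 0,"rz": 0,"jaw": 1},{"dx": 5.2,"dy": -34,"dz": 0,"rx": 0,"ry": 0,"rz": 0,"jaw": 1},{"dx": 4.3,"dy": -26.5,"dz": 0,"rx": 0,"ry": 0,"rz": 0,"jaw": 1},{"dx": 0,"dy": 0,"dz": 0,"rx": 0,"ry": 0,"rz": 0,"jaw": 1}]}}

```text
clock: 22.27
eef_pos: [418.7, -221.2, 137.3]
ee_rot: [0.227, 0.974, -0.001, -0.001]
contact_force: [-0.6, 0.0, -0.9]
grip_width: 0.389
grip_force: 35.9
```

```bash
python3 - <<'E'
from h import *
print(avg(6)); s=ctrl.state(); print(s['grip_width'])
E
```

```text
(array([ 421.27, -217.94,  137.5 ]), array([-0.06,  0.07, -1.49]), array([0.46, 0.28, 0.3 ]), 22.57)
0.3882586338382228
```

Call:
{"method": "carry_out", "body": {"plan": [{"dx": 0,"dy": 0,"dz": 15,"rx": 0,"ry": 0,"rz": 0,"jaw": 1},{"dx": 0,"dy": 0,"dz": 25,"rx": 0,"ry": 0,"rz": 0,"jaw": 1},{"dx": 0,"dy": 0,"dz": 25,"rx": 0,"ry": 0,"rz": 0,"jaw": 1},{"dx": 0,"dy": 0,"dz": 20,"rx": 0,"ry": 0,"rz": 0,"jaw": 1},{"dx": 0,"dy": 0,"dz": 12,"rx": 0,"ry": 0,"rz": 0,"jaw": 1},{"dx": 0,"dy": 0,"dz": 6,"rx": 0,"ry": 0,"rz": 0,"jaw": 1},{"dx": 0,"dy": 0,"dz": 3,"rx": 0,"ry": 0,"rz": 0,"jaw": 1},{"dx": 0,"dy": 0,"dz": 1.5,"rx": 0,"ry": 0,"rz": 0,"jaw": 1},{"dx": 0,"dy": 0,"dz": 0,"rx": 0,"ry": 0,"rz": 0,"jaw": 1},{"dx": 0,"dy": 0,"dz": 0,"rx": 0,"ry": 0,"rz": 0,"jaw": 1}]}}

```text
clock: 23.4
eef_pos: [422.5, -218.4, 31.4]
ee_rot: [0.225, 0.974, -0.0, 0.001]
contact_force: [0.4, 0.5, -1.6]
grip_width: 0.386
grip_force: 36.1
```

Call:
{"method": "carry_out", "body": {"plan": [{"dx": 0,"dy": 0,"dz": 1,"rx": 0,"ry": 0,"rz": 0,"jaw": 1},{"dx": 0,"dy": 0,"dz": 0.7,"rx": 0,"ry": 0,"rz": 0,"jaw": 1},{"dx": 0,"dy": 0,"dz": 0,"rx": 0,"ry": 0,"rz": 0,"jaw": 1},{"dx": 0,"dy": 0,"dz": 0,"rx": 0,"ry": 0,"rz": 0,"jaw": 1}]}}

```text
clock: 23.73
eef_pos: [422.7, -218.6, 30.5]
ee_rot: [0.225, 0.974, -0.0, 0.001]
contact_force: [-3.1, 1.8, 10.9]
grip_width: 0.389
grip_force: 37.2
```

Call:
{"method": "carry_out", "body": {"plan": [{"dx": 0,"dy": 0,"dz": 0,"rx": 0,"ry": 0,"rz": 0,"jaw": 0},{"dx": 0,"dy": 0,"dz": 0,"rx": 0,"ry": 0,"rz": 0,"jaw": -0.4},{"dx": 0,"dy": 0,"dz": 0,"rx": 0,"ry": 0,"rz": 0,"jaw": -0.7},{"dx": 0,"dy": 0,"dz": 0,"rx": 0,"ry": 0,"rz": 0,"jaw": -0.7},{"dx": 0,"dy": 0,"dz": -10,"rx": 0,"ry": 0,"rz": 0,"jaw": -0.7},{"dx": 0,"dy": 0,"dz": -25,"rx": 0,"ry": 0,"rz": 0,"jaw": -0.7},{"dx": 0,"dy": 0,"dz": -30,"rx": 0,"ry": 0,"rz": 0,"jaw": -0.7},{"dx": 0,"dy": 0,"dz": -35,"rx": 0,"ry": 0,"rz": 0,"jaw": -0.7},{"dx": 0,"dy": 0,"dz": -35,"rx": 0,"ry": 0,"rz": 0,"jaw": -0.7},{"dx": 0,"dy": 0,"dz": -35,"rx": 0,"ry": 0,"rz": 0,"jaw": -0.7}]}}

```text
clock: 24.57
eef_pos: [421.2, -217.7, 200.9]
ee_rot: [0.225, 0.974, -0.0, 0.0]
contact_force: [0.7, -0.2, -0.2]
grip_width: 0.85
grip_force: 0.0
```

Call:
{"method": "carry_out", "body": {"plan": [{"dx": 8,"dy": 24,"dz": 0,"rx": 0,"ry": 0,"rz": 0,"jaw": -0.7},{"dx": 11,"dy": 34,"dz": 0,"rx": 0,"ry": 0,"rz": 0,"jaw": -0.7},{"dx": 11,"dy": 34,"dz": 0,"rx": 0,"ry": 0,"rz": 0,"jaw": -0.7},{"dx": 11,"dy": 34,"dz": 0,"rx": 0,"ry": 0,"rz": 0,"jaw": -0.7},{"dx": 11,"dy": 34,"dz": 0,"rx": 0,"ry": 0,"rz": 0,"jaw": -0.7},{"dx": 8,"dy": 24,"dz": 0,"rx": 0,"ry": 0,"rz": 0,"jaw": -0.7},{"dx": 5,"dy": 15,"dz": 0,"rx": 0,"ry": 0,"rz": 0,"jaw": -0.7},{"dx": 0,"dy": 0,"dz": 0,"rx": 0,"ry": 0,"rz": 0,"jaw": -0.7},{"dx": 0,"dy": 0,"dz": 0,"rx": 0,"ry": 0,"rz": 0,"jaw": -0.7}]}}

```text
clock: 25.32
eef_pos: [450.4, -10.0, 199.2]
ee_rot: [0.224, 0.975, -0.0, 0.0]
contact_force: [-1.0, 0.4, 0.4]
grip_width: 0.853
grip_force: 0.0
```

```bash
python3 - <<'E'
from h import *
d=grab('scene'); t=grab('top'); print(avg(3))
a=d['img'][130:330,80:440]; b=t['img'][165:300,190:390]
a=cv2.resize(a,(790,439)); cv2.imwrite('pics/end.png',a)
g=t['img'].max(2)
for n,c,z in(('green',(437,181),92),('mid',(646,-18),92),('tray',(422,-218),83)):
    u=proj(t,[[*c,z]])[0].round().astype(int); m=np.zeros(g.shape,np.uint8); s=np.s_[u[1]-10:u[1]+11,u[0]-10:u[0]+11]; m[s]=(g<60)[s]
    ys,xs=np.nonzero(m); print(n,u,len(xs),ray(t,xs.mean(),ys.mean(),z).round(1) if len(xs) else '')
E
```

```text
(array([450.35, -11.57, 198.76]), array([ 0.3 ,  0.02, -0.28]), array([0.23, 0.26, 0.13]), 25.57)
green [213 265] 65 [435.6 179.5  92. ]
mid [283 192] 53 [644.3 -19.3  92. ]
tray [353 270] 59 [ 419.7 -219.5   83. ]
```

View pics/end.png

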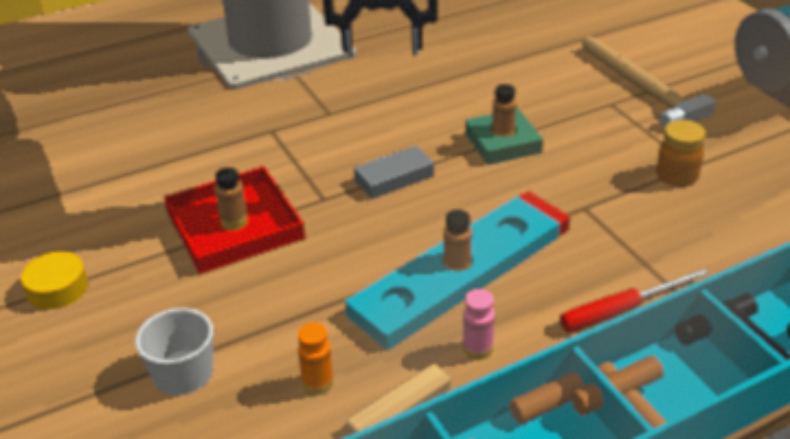

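The final view shows one handle seated in the green block (505,110), one standing in the tray (230,200) and the middling one in the middle nest (458,240). The bystanders look undisturbed.

```bash
python3 -c "
from rig import ctrl
print(ctrl.close_job())"
```

```text
the job is handed in; nothing more can be done
None
```

The job is handed in, though no verdict came back: the firmest handle (nest 3, about 14 N) stands in the green block, the softest (nest 1, about 4 N) is in the red tray, and the middling one (nest 2, about 8 N) was left in its nest.

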